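# Find the spare-clamp case with the loose part and hand it over

## Task

One of the three sealed cases of microtome clamps in the white rack has come back with its clamp loose inside: take them out and shake them back and forth lengthwise, a few brisk strokes well above the rack, until you have found the one that rattles (shake that one too, even if it is the last left), and stand every quiet one back down in its own channel without dropping it. Finish while still holding the rattling case: present it forward, upright and still, held wholly beyond the far side of the rack with its underside at least 15 cm above the bench, so that I can take it from the gripper; leave the jar and the beaker where they are.

Things in the scene. Friction and masses are not known exactly. Their poses are not given: they have to be found in the camera images.
- rack: White steel rack, fixed, 116 (its x) x 252 (its y) x 31 mm high; origin: centre of its underside; may stand turned 0.35 rad. Its far side from the robot is +x. Three open channels run along its x at 90 mm pitch along its y, each 41 mm wide, 106 mm long inside, floor 6 mm above the bench, side walls with flared lips (mouth 46 mm wide) up to 31 mm above the bench, end stops 16 mm high.
- case_left_mid (a point): Centre of the sealed hard case that starts in the left channel: dark grey plastic, black latches, red seal band over its top; 100 (its x, lengthwise) x 36 (its y, thickness) x 80 mm (its z, upright at the start), flat faces to grip across the thickness; this point is 40 mm above its underside. About 0.5 kg with the 350 g steel clamp inside.
- case_left: The left case; origin: centre of its underside. If this is the case with the loose clamp, the clamp slides lengthwise 16 mm either way from the centre (friction about 0.07: brisk 80 mm strokes or rocking 15 degrees each way move it fully) and knocks on the ends; the shift is felt at the wrist as 0.11 N m, end to end, about the case's y. In the two quiet cases the clamp is bedded and does not shift. Alike in looks; weights differ a little.
- slot_left (a point): Centre of the floor of the left channel (+90 mm along the rack's y, 6 mm above the bench); axes as the rack's. The underside of the left case rests here.
- case_middle_mid (a point): Centre of the sealed hard case that starts in the middle channel: dark grey plastic, black latches, red seal band over its top; 100 (its x, lengthwise) x 36 (its y, thickness) x 80 mm (its z, upright at the start), flat faces to grip across the thickness; this point is 40 mm above its underside. About 0.5 kg with the 350 g steel clamp inside.
- case_middle: The middle case; origin: centre of its underside. If this is the case with the loose clamp, the clamp slides lengthwise 16 mm either way from the centre (friction about 0.07: brisk 80 mm strokes or rocking 15 degrees each way move it fully) and knocks on the ends; the shift is felt at the wrist as 0.11 N m, end to end, about the case's y. In the two quiet cases the clamp is bedded and does not shift. Alike in looks; weights differ a little.
- slot_middle (a point): Centre of the floor of the middle channel (0 mm along the rack's y, 6 mm above the bench); axes as the rack's. The underside of the middle case rests here.
- case_right_mid (a point): Centre of the sealed hard case that starts in the right channel: dark grey plastic, black latches, red seal band over its top; 100 (its x, lengthwise) x 36 (its y, thickness) x 80 mm (its z, upright at the start), flat faces to grip across the thickness; this point is 40 mm above its underside. About 0.5 kg with the 350 g steel clamp inside.
- case_right: The right case; origin: centre of its underside. If this is the case with the loose clamp, the clamp slides lengthwise 16 mm either way from the centre (friction about 0.07: brisk 80 mm strokes or rocking 15 degrees each way move it fully) and knocks on the ends; the shift is felt at the wrist as 0.11 N m, end to end, about the case's y. In the two quiet cases the clamp is bedded and does not shift. Alike in looks; weights differ a little.
- slot_right (a point): Centre of the floor of the right channel (-90 mm along the rack's y, 6 mm above the bench); axes as the rack's. The underside of the right case rests here.
- staining_jar: Lidded glass jar with pink contents, 55 mm across, 114 mm tall, left of the rack; origin at the centre of its underside. A bystander.
- beaker: Small clear beaker, 52 mm across, 65 mm tall, to the right beyond the rack; origin at the centre of its underside. A bystander.

How it is judged (in metres and radians):
On the way, in this order (a step that is already met when the one before it is completed fails the run):
1. the case with the loose clamp is lifted and its clamp slides to its +x end (((distance between clamp_loose_g and case_left_mid below 0.045 m and height (world z) of case_left_mid above 0.09 m and contact force between the fingers and case_left above 1 N and x of clamp_loose_g in the frame of case_left_mid above 0.01 m) or (distance between clamp_loose_g and case_middle_mid below 0.045 m and height (world z) of case_middle_mid above 0.09 m and contact force between the fingers and case_middle above 1 N and x of clamp_loose_g in the frame of case_middle_mid above 0.01 m) or (distance between clamp_loose_g and case_right_mid below 0.045 m and height (world z) of case_right_mid above 0.09 m and contact force between the fingers and case_right above 1 N and x of clamp_loose_g in the frame of case_right_mid above 0.01 m))), for 0.02 s.
2. still lifted, the clamp slides to the other end (((distance between clamp_loose_g and case_left_mid below 0.045 m and height (world z) of case_left_mid above 0.09 m and contact force between the fingers and case_left above 1 N and x of clamp_loose_g in the frame of case_left_mid below -0.01 m) or (distance between clamp_loose_g and case_middle_mid below 0.045 m and height (world z) of case_middle_mid above 0.09 m and contact force between the fingers and case_middle above 1 N and x of clamp_loose_g in the frame of case_middle_mid below -0.01 m) or (distance between clamp_loose_g and case_right_mid below 0.045 m and height (world z) of case_right_mid above 0.09 m and contact force between the fingers and case_right above 1 N and x of clamp_loose_g in the frame of case_right_mid below -0.01 m))), for 0.02 s.
3. still lifted, the clamp slides back again (((distance between clamp_loose_g and case_left_mid below 0.045 m and height (world z) of case_left_mid above 0.09 m and contact force between the fingers and case_left above 1 N and x of clamp_loose_g in the frame of case_left_mid above 0.01 m) or (distance between clamp_loose_g and case_middle_mid below 0.045 m and height (world z) of case_middle_mid above 0.09 m and contact force between the fingers and case_middle above 1 N and x of clamp_loose_g in the frame of case_middle_mid above 0.01 m) or (distance between clamp_loose_g and case_right_mid below 0.045 m and height (world z) of case_right_mid above 0.09 m and contact force between the fingers and case_right above 1 N and x of clamp_loose_g in the frame of case_right_mid above 0.01 m))), for 0.02 s.
At the end, for the whole second after the job is handed in: The loose-clamp case is held still and upright (0.2 rad) by the fingers, its centre over 0.185 m above the bench and over 0.10 m beyond the rack's centre along the rack's +x; the other two stand released and upright in their own channels, seated, within 10 mm of centre (((distance between clamp_loose_g and case_left_mid below 0.045 m and height (world z) of case_left_mid above 0.185 m and x of case_left_mid in the frame of rack above 0.1 m and angle between case_left's own z axis and vertical below 0.2 rad and linear speed of case_left below 0.03 m/s and contact force between the fingers and case_left above 2 N and (horizontal distance between case_middle_mid and slot_middle below 0.01 m and height (world z) of case_middle_mid below 0.052 m and angle between case_middle's own z axis and vertical below 0.12 rad and contact force between the fingers and case_middle below 0.1 N) and (horizontal distance between case_right_mid and slot_right below 0.01 m and height (world z) of case_right_mid below 0.052 m and angle between case_right's own z axis and vertical below 0.12 rad and contact force between the fingers and case_right below 0.1 N)) or (distance between clamp_loose_g and case_middle_mid below 0.045 m and height (world z) of case_middle_mid above 0.185 m and x of case_middle_mid in the frame of rack above 0.1 m and angle between case_middle's own z axis and vertical below 0.2 rad and linear speed of case_middle below 0.03 m/s and contact force between the fingers and case_middle above 2 N and (horizontal distance between case_left_mid and slot_left below 0.01 m and height (world z) of case_left_mid below 0.052 m and angle between case_left's own z axis and vertical below 0.12 rad and contact force between the fingers and case_left below 0.1 N) and (horizontal distance between case_right_mid and slot_right below 0.01 m and height (world z) of case_right_mid below 0.052 m and angle between case_right's own z axis and vertical below 0.12 rad and contact force between the fingers and case_right below 0.1 N)) or (distance between clamp_loose_g and case_right_mid below 0.045 m and height (world z) of case_right_mid above 0.185 m and x of case_right_mid in the frame of rack above 0.1 m and angle between case_right's own z axis and vertical below 0.2 rad and linear speed of case_right below 0.03 m/s and contact force between the fingers and case_right above 2 N and (horizontal distance between case_left_mid and slot_left below 0.01 m and height (world z) of case_left_mid below 0.052 m and angle between case_left's own z axis and vertical below 0.12 rad and contact force between the fingers and case_left below 0.1 N) and (horizontal distance between case_middle_mid and slot_middle below 0.01 m and height (world z) of case_middle_mid below 0.052 m and angle between case_middle's own z axis and vertical below 0.12 rad and contact force between the fingers and case_middle below 0.1 N)))); the arm keeps its last pose, push and grip.
It fails at once if the staining jar or the beaker is pushed or tipped (distance of any of staining_jar, beaker from where it was at the start of the episode above 0.03 m or angle between any of staining_jar, beaker's own z axis and vertical above 0.3 rad).
It fails at once if a case is dropped or thrown (moves faster than 0.5 m/s with no finger on it) ((linear speed of case_left above 0.5 m/s and contact force between the fingers and case_left below 0.05 N) or (linear speed of case_middle above 0.5 m/s and contact force between the fingers and case_middle below 0.05 N) or (linear speed of case_right above 0.5 m/s and contact force between the fingers and case_right below 0.05 N)).
It also fails if it takes over 72 s, if anything falls off the work surface, if the arm or the gripper's body presses on something with over 40 N, if the wrist force passes 120 N, or if a joint passes its speed limit or range.

## Robot

A 6-joint arm with a two-finger parallel gripper is mounted at the origin on a cart in front of the work surface, level with it; the furniture and walls round the work are solid. World frame = base frame: x ahead of the robot, y to its left, z up, the work surface at z = 0. Lengths are in mm, angles in degrees, forces in N, time in s.
With the tool pointing down it reaches from about 350 to 850 mm from the base axis. Payload 8.1 kg.
Tool frame: the origin (TCP) lies midway between the tips of the shut fingers; the grasp point (between the pads) lies 19 mm behind it (r.pinch_z is the distance from the TCP to the grasp point, in mm); z points along the fingers, y is the line along which they close (so a half turn about z gives the same grasp; the last joint's range is limited). The gripper opens to 85 mm and grips with 20 to 120 N. Pads are 22 mm wide; open, the fingers measure 114 mm over their backs; the gripper's body (76 mm by 85 mm) begins 54 mm behind the grasp point. The pads swing forward as they close: fully open they stand 13 mm farther back than shut.
Start: joints at [62.086, 7.471, 85.268, -0, 87.261, -4.893], TCP at [234.625, 552.229, 231.292] pointing down, gripper open.
Joint ranges: [-169.43, 169.43], [-51.17, 129.36], [1.28, 143.12], [-76.62, 256.62], [0, 156.53], [-152.29, 152.29]. Speed limits (degrees/s): [136.94, 136.94, 159.86, 180, 180, 180].

## Interface

Orientations are given as [roll, pitch, yaw] about the fixed x, y, z axes, in that order (R = Rz(yaw) Ry(pitch) Rx(roll)).
In Python, from bench import sensors, optics, job, r gives the robot as it stands.
- The arm moves only by the tool play_rows, never from a script. Its argument "motion" is a list that holds one entry, the list of rows, each a list of 6 numbers: the shift along the tool's x, y, z in cm, then the turn, a rotation vector about the tool's x, y, z in degrees. In form: [[[x, y, z, ax, ay, az], ...]]. A call has 1 to 5 rows; each row is the pose to reach, as a shift and turn from the pose commanded when the call began, along the tool's axes at that moment; what a row does not reach only later rows make up. A row lasts 1/10 s, in which the tool goes at most 50 mm and 8.59 degrees, less where a joint would pass 70% of its speed; a pose out of reach is approached as far as the arm can. A call with a gripper value outside its range is refused whole. "jaw" is the opening, from 0 (shut) to 1 (fully open), set as the call begins (left out, the last holds). The fingers move at their own pace and stop on an object; "squeeze" is the grip in N (left out, the last holds). Time passes only in rows, so rows that repeat a pose let the fingers close. It gives the time, the measured TCP pose, the force, the opening and the grip force at its end, in the units of the state.
- sensors.sense(): the state, without advancing time (a new reading comes with each control period).
- optics.snapshot(name): name is "scene" or "top" or "wrist"; returns a dict with "pixels" (420x560x3 uint8, red, green, blue), "mtx" (3x3 intrinsics, pixels), "k1" (the pictures are not rectified: a ray, as slopes to the right and down, at radius r is drawn at 1 + k1 r^2 times it, then the intrinsics apply), "R" (3x3) and "t" (3): a world point X has camera coordinates R X + t; the wrist camera has in their place "T_tool_cam" (4x4, takes a point from camera to tool coordinates, whose origin is the TCP and whose axes are the flange's). Camera axes: x right, y down, z forward; pixel columns grow to the right and rows downward; lengths in mm; the calibration is good to about 2 mm. A picture is of the moment at which its call begins: read the wrist's pose just before it. There is no depth.
- job.hand_in(): hands the job in; it is judged then, once.
The state is a dict: "time": time; "joint_pos": joint angles; "qd": joint speeds; "joint_efforts": joint torques, N m; "tool_pos": TCP position; "tcp_rot": TCP orientation; "ft_force": force on the tool from outside, world axes, zero at the start; "wrist_torque": the same for the moment, N m; "finger_gap": finger opening in mm; "grip_force": force on a finger pad.
Only numpy, scipy, OpenCV 4.12 (cv2) and the standard library are available. Lean on these libraries where they do the work, as an engineer would, in place of code of your own. Each camera call takes 0.05 s, during which the arm holds its last target. There are 200 camera calls.

## Working session

There is one attempt and no reset: what is moved stays moved. The work goes in short steps, Python scripts to look and compute and a tool call to move; the robot and the scene stay as the last step left them, time stands still between calls to the robot, and variables do not carry over. Pictures are saved under pics/ and viewed, at most 10 in all, crops included, and the job is handed in when it is done.

Besides the shell and the picture viewer there is one more tool, called after "Call:" by a JSON object that holds its "api" and its "payload", one argument or row to a line. play_rows: Moves the arm, as the interface text tells. Its arguments: {"type":"object","properties":{"motion":{"type":"array","items":{"type":"array","items":{"type":"array","items":{"type":"number"}}}},"jaw":{"type":"number"},"squeeze":{"type":"number"}},"required":["motion"]}

```bash
mkdir -p pics; ls
python3 - <<'E'
from bench import sensors, optics, job, r
import cv2,numpy as np
print(sensors.sense())
for n in("scene","top"):
    d=optics.snapshot(n);cv2.imwrite(f"pics/{n}0.png",d["pixels"][...,::-1]);print(n,d["mtx"],d["k1"],d["R"],d["t"])
E
```

```text
pics
{'time': 0.0, 'joint_pos': array([ 6.20836404e+01,  7.51639316e+00,  8.53317747e+01,  4.98632375e-04,
        8.72603274e+01, -4.89374949e+00]), 'qd': array([-0.05287225,  0.0181    , -0.01014417, -0.00743974, -0.02428602,
        0.00477662]), 'joint_efforts': array([ 1.04543757e-03, -5.69375432e+01, -5.00574911e+01, -1.07740232e-04,
        1.40252011e-02,  4.24634050e-05]), 'tool_pos': array([234.37545524, 551.71866031, 230.20711215]), 'tcp_rot': array([-1.79891943e+02, -9.75173807e-03,  1.56977356e+02]), 'ft_force': array([-0.05241938,  0.36561003,  0.26405088]), 'wrist_torque': array([ 0.04065699, -0.07204751,  0.04840296]), 'grip_force': 0.0, 'finger_gap': 85.4177440332875}
scene [[422.2740527    0.         281.62811571]
 [  0.         422.2740527  209.37682956]
 [  0.           0.           1.        ]] -0.12194700607850546 [[-8.98145161e-01 -4.39698782e-01  5.01893705e-04]
 [-3.21805562e-01  6.56553384e-01 -6.82186803e-01]
 [ 2.99627186e-01 -6.12864288e-01 -7.31177758e-01]] [457.17377834 267.13344296 877.36828697]
top [[423.54831075   0.         275.68630978]
 [  0.         423.54831075 216.92746254]
 [  0.           0.           1.        ]] 0.0334784994843424 [[-0.11506482 -0.99335035  0.00389574]
 [-0.97328445  0.11195433 -0.20045849]
 [ 0.19868937 -0.02685738 -0.97969445]] [ -54.20222298  564.45268072 1018.26169747]
```

View pics/scene0.png

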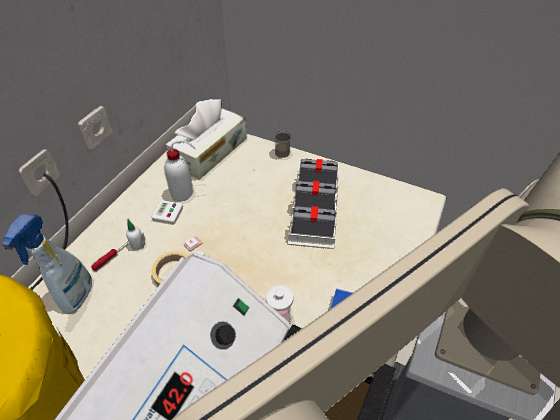

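View pics/top0.png

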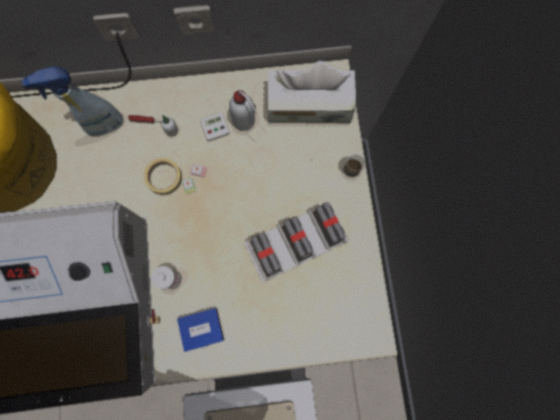

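The scene view shows three dark cases with red bands near (319,165), (316,187), (314,213). In the top view the bands are near (330,223), (297,238), (264,254), with the jar at (165,277) and the beaker at (351,167). Next I'll triangulate the bands.

```bash
cat > h.py <<'E'
import cv2,numpy as np
from scipy.spatial.transform import Rotation as Ro
from bench import sensors, optics, job, r
def cam(n):
    s=sensors.sense(); d=optics.snapshot(n)
    if n=="wrist":
        T=np.eye(4);T[:3,:3]=Ro.from_euler('xyz',s['tcp_rot'],degrees=True).as_matrix();T[:3,3]=s['tool_pos']
        C=T@d["T_tool_cam"]; d["R"]=C[:3,:3].T; d["t"]=-d["R"]@C[:3,3]
    return d
def ray(d,uv):
    k=np.array([d["k1"],0,0,0.])
    p=cv2.undistortPoints(np.array(uv,float).reshape(-1,1,2),d["mtx"],k)[:,0]
    return -d["R"].T@d["t"], np.c_[p,np.ones(len(p))]@d["R"]
def plane(d,uv,z):
    o,v=ray(d,uv); return o+v*((z-o[2])/v[:,2:])
def tri(d1,p1,d2,p2):
    o1,a=ray(d1,p1);o2,b=ray(d2,p2);out=[]
    for u,w in zip(a,b):
        x=np.linalg.lstsq(np.c_[u,-w],o2-o1,rcond=None)[0]
        out.append(np.r_[(o1+u*x[0]+o2+w*x[1])/2,np.linalg.norm(o1+u*x[0]-o2-w*x[1])])
    return np.array(out)
def blobs(m,amin):
    c,_=cv2.findContours(m.astype(np.uint8),cv2.RETR_EXTERNAL,cv2.CHAIN_APPROX_NONE)
    return [k for k in c if cv2.contourArea(k)>=amin]
def red(d):
    p=d["pixels"].astype(int); return (p[...,0]>120)&(p[...,0]>2.2*p[...,1])&(p[...,0]>2.2*p[...,2])
E
python3 - <<'E'
from h import *
np.set_printoptions(precision=1,suppress=True)
D={}
for n,roi in (("scene",(280,350,150,235)),("top",(240,360,195,275))):
    d=cam(n); m=red(d); k=np.zeros_like(m); k[roi[2]:roi[3],roi[0]:roi[1]]=1
    c=blobs(m&k,8); P=[]
    for q in c:
        P.append(cv2.minAreaRect(q)[0]); print(n,cv2.minAreaRect(q))
    D[n]=(d,np.array(sorted(P,key=lambda a:a[1]) ))
    print(plane(d,D[n][1],86))
print(tri(D["scene"][0],D["scene"][1],D["top"][0],D["top"][1]))
d=D["top"][0]
print("jar,beaker",plane(d,[[165,277]],114),plane(d,[[351,167]],65))
# rack outline in top
w=d["pixels"].astype(int)
print(plane(d,[[272,278],[247,238],[345,238],[320,203]],31))
E
```

```text
scene ((314.0, 212.0), (6.846755504608154, 12.147468566894531), 6.34019136428833)
scene ((315.32928466796875, 186.0365753173828), (6.405029296875, 10.601428031921387), 6.34019136428833)
scene ((319.0, 163.5), (9.0, 6.0), 90.0)
[[ 520.  -248.9   86. ]
 [ 495.  -164.5   86. ]
 [ 463.1  -81.    86. ]]
top ((264.89654541015625, 252.7413787841797), (5.756555557250977, 13.370063781738281), 68.19859313964844)
top ((297.4000244140625, 235.80001831054688), (5.366562843322754, 13.416407585144043), 63.43495178222656)
top ((329.89654541015625, 221.74136352539062), (5.756555557250977, 13.370063781738281), 68.19859313964844)
[[ 521.4 -249.1   86. ]
 [ 495.8 -165.2   86. ]
 [ 463.5  -81.6   86. ]]
[[ 520.8 -249.3   85.6    1.3]
 [ 495.6 -165.3   85.2    0.6]
 [ 463.4  -81.6   85.4    0.3]]
jar,beaker [[430.8 155.1 114. ]] [[ 661.4 -326.6   65. ]]
[[ 404.5  -91.9   31. ]
 [ 513.3  -39.5   31. ]
 [ 484.4 -290.3   31. ]
 [ 583.6 -238.9   31. ]]
```

Call:
{"api": "play_rows", "payload": {
  "motion": [
    [[0,0,-5,0,0,8.5],[0,0,-10,0,0,17],[0,0,-10,0,0,25.5],[0,0,-10,0,0,34],[0,0,-10,0,0,42.5]]
  ],
  "jaw": 1
}}

```text
time: 0.7
tool_pos: [234.7, 552.3, 331.7]
tcp_rot: [180.0, -0.0, 114.1]
ft_force: [-0.4, -0.1, -0.2]
finger_gap: 85.4
grip_force: 0.0
```

```bash
cat >> h.py <<'E'
def go(x,y,z,yaw=18.9):
    "shift (cm, tool axes) and turn from the measured pose to a tool-down TCP pose"
    s=sensors.sense(); R=Ro.from_euler('xyz',s['tcp_rot'],degrees=True)
    G=Ro.from_euler('xyz',[180,0,yaw],degrees=True)
    print("t",s['time'],s['tool_pos'].round(1),s['tcp_rot'].round(1))
    print("shift",(R.inv().apply(np.array([x,y,z])-s['tool_pos'])/10).round(2),"turn",(R.inv()*G).as_rotvec(degrees=True).round(1))
E
python3 -c "
from h import *
go(463,-82,250)
d=cam('top');s=cam('scene')
print(tri(s,[[200,253]],d,[[118,205]]))"
```

```text
t 0.7 [234.7 552.3 331.7] [180.   -0.  114.1]
shift [-67.23  -5.1    8.14] turn [ 0.  -0.  95.2]
[[577.61917842 216.63354943 216.54927673  19.05065992]]
```

Call:
{"api": "play_rows", "payload": {
  "motion": [
    [[-4.8,-0.36,0,0,0,8.5],[-9.6,-0.73,0,0,0,17],[-14.4,-1.1,0,0,0,25.5],[-19.2,-1.46,0,0,0,34],[-24,-1.8,0,0,0,42.5]]
  ]
}}

```text
time: 1.3
tool_pos: [317.8, 324.6, 331.1]
tcp_rot: [180.0, 0.0, 72.0]
ft_force: [0.7, -0.5, 0.5]
finger_gap: 85.4
grip_force: 0.0
```

```bash
python3 -c "
from h import *
go(463,-82,250)"
```

```text
t 1.3 [317.8 324.6 331.1] [180.   0.  72.]
shift [-34.16  26.4    8.11] turn [ 0.   0.  53.1]
```

Call:
{"api": "play_rows", "payload": {
  "motion": [
    [[-3.8,2.94,0,0,0,8.5],[-7.6,5.88,0,0,0,17],[-11.4,8.8,0,0,0,25.5],[-15.2,11.7,0,0,0,34],[-19,14.7,0,0,0,42.5]]
  ]
}}

```text
time: 1.8
tool_pos: [398.8, 98.3, 331.4]
tcp_rot: [180.0, -0.0, 29.4]
ft_force: [1.3, 0.6, 0.6]
finger_gap: 85.5
grip_force: 0.0
```

```bash
python3 -c "
from h import *
go(463,-82,250)"
```

```text
t 1.8 [398.8  98.3 331.4] [180.   -0.   29.4]
shift [-3.28 18.86  8.14] turn [ 0.  -0.  10.5]
```

Call:
{"api": "play_rows", "payload": {
  "motion": [
    [[-0.8,4.6,0,0,0,5],[-1.6,9.2,1.5,0,0,10.5],[-2.5,13.8,3,0,0,10.5],[-3.28,18,5,0,0,10.5],[-3.28,18.86,8.1,0,0,10.5]]
  ]
}}

```text
time: 2.3
tool_pos: [464.2, -84.4, 250.8]
tcp_rot: [179.8, -0.1, 19.0]
ft_force: [-0.3, 1.3, -0.0]
finger_gap: 85.4
grip_force: 0.0
```

Call:
{"api": "play_rows", "payload": {
  "motion": [
    [[0,0,0,0,0,0],[0,0,0,0,0,0]]
  ]
}}

```text
time: 2.5
tool_pos: [462.3, -79.7, 250.2]
tcp_rot: [-179.9, 0.1, 19.1]
ft_force: [-0.0, 0.2, 0.3]
finger_gap: 85.4
grip_force: 0.0
```

```bash
python3 -c "
from h import *
go(463,-82,250)
d=cam('wrist');cv2.imwrite('pics/w1.png',d['pixels'][...,::-1])
for q in blobs(red(d),30):
    a=cv2.minAreaRect(q);print(a,plane(d,[a[0]],85.5).round(1))
"
```

```text
t 2.5 [462.3 -79.7 250.2] [-1.799e+02  1.000e-01  1.910e+01]
shift [-0.01  0.24  0.02] turn [-0.1  0.1  0.2]
((485.5, 186.5), (17.0, 41.0), 90.0) [[ 522.1 -250.2   85.5]]
((285.5, 185.5), (17.0, 41.0), 90.0) [[464.1 -81.8  85.5]]
((388.4999694824219, 182.49998474121094), (42.99999237060547, 16.999996185302734), -0.0) [[ 496.2 -165.9   85.5]]
```

View pics/w1.png

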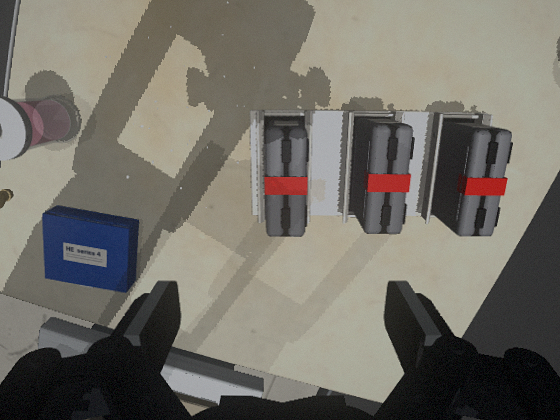

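The wrist view shows the red bands at (285,185), (388,182) and (485,186). The cases line up with the image columns, so the tool yaw of about 19° is right. I'll descend onto the left case.

Call:
{"api": "play_rows", "payload": {
  "motion": [
    [[0,0,4,0,0,0],[0,0,8,0,0,0],[0.1,0,12,0,0,0],[0.1,0,12,0,0,0],[0.1,0,12,0,0,0]]
  ]
}}

```text
time: 3.05
tool_pos: [464.5, -79.1, 132.3]
tcp_rot: [180.0, -0.0, 19.1]
ft_force: [0.6, 0.1, -0.0]
finger_gap: 85.6
grip_force: 0.0
```

```bash
python3 -c "
from h import *
go(464,-82,42,19)
d=cam('wrist')
for q in blobs(red(d),30):
    a=cv2.minAreaRect(q);print(a,plane(d,[a[0]],85.5).round(1))
cv2.imwrite('pics/w2.png',d['pixels'][...,::-1])
s=sensors.sense();print(s['wrist_torque'],s['tool_pos'])
"
```

```text
t 3.05 [464.5 -79.1 132.3] [180.   -0.   19.1]
shift [-0.15  0.25  9.03] turn [ 0.  -0.   0.1]
((556.5, 244.0), (20.0, 5.0), 90.0) [[ 515.2 -233.6   85.5]]
((286.5, 243.5), (25.0, 65.0), 90.0) [[464.  -81.8  85.5]]
((444.5, 238.5), (25.0, 67.0), 90.0) [[ 496.2 -166.3   85.5]]
[-0.02301734 -0.03740084  0.04613136] [465.59720991 -79.59051206 133.51728331]
```

View pics/w2.png

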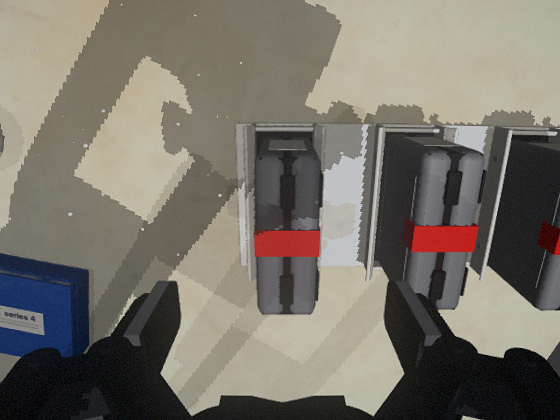

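The close view shows the left band at (286,243) and the case top from about row 137–150 to row 314. I'll check whether the band is centred along the case.

```bash
python3 -c "
from h import *
d=cam('wrist')
u=np.array([np.cos(np.radians(19)),np.sin(np.radians(19)),0])
P=plane(d,[[288,137],[288,150],[288,314],[286.5,243.5],[255,243.5],[320,243.5],[417,150],[450,309],[444,238.5]],85.5)
print(P.round(1),(P@u).round(1))
Q=plane(d,[[285,125],[345,126],[345,264]],[31]);print(Q.round(1),(Q@u).round(1))
go(464,-82,42,19)
"
```

```text
[[ 521.6  -63.4   85.5]
 [ 515.2  -65.7   85.5]
 [ 420.3  -99.1   85.5]
 [ 464.6  -82.5   85.5]
 [ 458.8  -65.6   85.5]
 [ 470.9 -100.6   85.5]
 [ 537.8 -130.2   85.5]
 [ 455.5 -193.6   85.5]
 [ 496.9 -167.4   85.5]] [472.6 465.8 365.2 412.5 412.4 412.5 466.2 367.7 415.4]
[[ 522.3  -62.1   31. ]
 [ 534.8  -99.9   31. ]
 [ 440.7 -138.3   31. ]] [473.6 473.1 371.6]
t 3.15 [466.1 -79.9 134. ] [179.8  -0.2  19.1]
shift [-0.3  0.1  9.2] turn [ 0.2 -0.2  0.1]
```

Call:
{"api": "play_rows", "payload": {
  "motion": [
    [[0,0.1,3,0,0,0],[0,0.15,6,0,0,0],[0,0.15,8,0,0,0],[0,0.15,9.1,0,0,0],[0,0.15,9.1,0,0,0]]
  ],
  "jaw": 1
}}

```text
time: 3.65
tool_pos: [464.8, -81.3, 39.8]
tcp_rot: [180.0, -0.0, 19.0]
ft_force: [0.9, -0.4, 0.3]
finger_gap: 85.4
grip_force: 0.0
```

Call:
{"api": "play_rows", "payload": {
  "motion": [
    [[0,0,0,0,0,0],[0,0,0,0,0,0],[0,0,0,0,0,0],[0,0,0,0,0,0],[0,0,0,0,0,0]]
  ],
  "jaw": 0,
  "squeeze": 90
}}

```text
time: 4.15
tool_pos: [465.5, -81.6, 40.6]
tcp_rot: [179.9, -0.1, 19.0]
ft_force: [-0.0, -0.2, 5.7]
finger_gap: 35.2
grip_force: 91.3
```

Call:
{"api": "play_rows", "payload": {
  "motion": [
    [[0,0,0,0,0,0],[0,0,0,0,0,0],[0,0,0,0,0,0]]
  ]
}}

```text
time: 4.45
tool_pos: [465.5, -81.7, 40.6]
tcp_rot: [179.9, -0.1, 19.0]
ft_force: [-0.5, -0.5, 6.2]
finger_gap: 34.9
grip_force: 91.3
```

```bash
python3 -c "
from h import *
s=sensors.sense();print(s)"
```

```text
{'time': 4.45, 'joint_pos': array([-1.61625233e+01, -1.76925984e+00,  1.15795834e+02, -7.47156820e-03,
        6.58358228e+01,  5.48636052e+01]), 'qd': array([ 0.02506148, -0.07896819, -0.00290389,  0.09555993,  0.0195299 ,
       -0.13448032]), 'joint_efforts': array([ 2.80844606e-01, -3.95197427e+01, -4.11067557e+01,  1.28762126e-01,
       -1.63626233e-01,  2.02474266e-02]), 'tool_pos': array([465.52056251, -81.6543792 ,  40.63980493]), 'tcp_rot': array([ 1.79915225e+02, -1.08601902e-01,  1.89770022e+01]), 'ft_force': array([-0.49008952, -0.49243763,  6.18555433]), 'wrist_torque': array([-0.01465274,  0.12764341,  0.02413107]), 'grip_force': 91.32230043411255, 'finger_gap': 34.946818312912605}
```

Call:
{"api": "play_rows", "payload": {
  "motion": [
    [[0,0,-2,0,0,0],[0,0,-6,0,0,0],[0,0,-11,0,0,0],[0,0,-16,0,0,0],[0,0,-20,0,0,0]]
  ]
}}

```text
time: 4.95
tool_pos: [464.2, -81.1, 241.8]
tcp_rot: [180.0, -0.0, 19.0]
ft_force: [0.7, 0.3, -5.2]
finger_gap: 35.1
grip_force: 91.3
```

Call:
{"api": "play_rows", "payload": {
  "motion": [
    [[4,0,0,0,0,0],[8,0,0,0,0,0],[8,0,0,0,0,0],[8,0,0,0,0,0],[8,0,0,0,0,0]]
  ]
}}

```text
time: 5.45
tool_pos: [539.1, -55.3, 238.5]
tcp_rot: [-180.0, 0.1, 19.0]
ft_force: [-0.6, -0.4, -3.9]
finger_gap: 35.1
grip_force: 93.0
```

```bash
cat >> h.py <<'E'
def tq():
    T=[];F=[]
    for i in range(6):
        s=sensors.sense();T.append(s['wrist_torque']);F.append(s['ft_force'][2]);optics.snapshot("top")
    a=np.radians(19); ty=np.array(T)@[-np.sin(a),np.cos(a),0]
    print("ty",ty.round(3),"mean",ty[1:].mean().round(3),"Fz",np.mean(F).round(2),s['tool_pos'].round(1),s['tcp_rot'].round(1),"t",s['time'])
E
python3 -c "
from h import *
tq()"
```

```text
ty [-0.067  0.007  0.041  0.029  0.044 -0.01 ] mean 0.022 Fz -4.99 [539.7 -55.5 239.8] [180.   -0.   18.9] t 5.7
```

Call:
{"api": "play_rows", "payload": {
  "motion": [
    [[-4,0,0,0,0,0],[-8,0,0,0,0,0],[-8,0,0,0,0,0],[-8,0,0,0,0,0],[-8,0,0,0,0,0]]
  ]
}}

```text
time: 6.25
tool_pos: [465.1, -81.3, 240.0]
tcp_rot: [180.0, -0.1, 19.0]
ft_force: [0.6, 0.8, -4.8]
finger_gap: 34.9
grip_force: 94.4
```

```bash
python3 -c "
from h import *
tq()"
```

```text
ty [-0.006 -0.001 -0.01  -0.099  0.008  0.005] mean -0.019 Fz -4.91 [464.8 -81.  239.3] [-180.    0.   19.] t 6.5
```

Call:
{"api": "play_rows", "payload": {
  "motion": [
    [[4,0,0,0,0,0],[8,0,0,0,0,0],[8,0,0,0,0,0],[8,0,0,0,0,0],[8,0,0,0,0,0]]
  ]
}}

```text
time: 7.05
tool_pos: [539.7, -55.3, 239.1]
tcp_rot: [-180.0, 0.0, 19.0]
ft_force: [0.0, 0.5, -5.9]
finger_gap: 34.9
grip_force: 94.7
```

```bash
python3 -c "
from h import *
tq()"
```

```text
ty [-0.012  0.031  0.018 -0.033  0.007  0.018] mean 0.008 Fz -5.24 [539.8 -55.5 239.9] [180.   -0.   18.9] t 7.3
```

The strokes show only about 0.03 N m, close to the noise. I'll rock the case to confirm.

Call:
{"api": "play_rows", "payload": {
  "motion": [
    [[0,0,0,0,8.5,0],[0,0,0,0,16,0],[0,0,0,0,16,0],[0,0,0,0,16,0],[0,0,0,0,16,0]]
  ]
}}

```text
time: 7.85
tool_pos: [541.1, -55.6, 241.1]
tcp_rot: [179.9, -16.0, 19.0]
ft_force: [-0.0, -0.3, -5.1]
finger_gap: 34.9
grip_force: 94.9
```

Call:
{"api": "play_rows", "payload": {
  "motion": [
    [[0,0,0,0,-6,0],[0,0,0,0,-12,0],[0,0,0,0,-16,0],[0,0,0,0,-16,0],[0,0,0,0,-16,0]]
  ]
}}

```text
time: 8.35
tool_pos: [541.4, -54.7, 239.4]
tcp_rot: [180.0, -0.1, 19.1]
ft_force: [-0.8, -0.5, -5.0]
finger_gap: 34.9
grip_force: 94.8
```

```bash
python3 -c "
from h import *
tq()"
```

```text
ty [-0.023  0.027  0.005 -0.017 -0.042  0.054] mean 0.006 Fz -5.28 [539.9 -55.5 239.7] [ 1.80e+02 -1.00e-01  1.89e+01] t 8.6
```

Call:
{"api": "play_rows", "payload": {
  "motion": [
    [[0,0,0,0,-8.5,0],[0,0,0,0,-16,0],[0,0,0,0,-16,0],[0,0,0,0,-16,0],[0,0,0,0,-16,0]]
  ]
}}

```text
time: 9.15
tool_pos: [540.3, -55.5, 240.6]
tcp_rot: [179.9, 15.8, 18.9]
ft_force: [-0.1, 0.2, -5.6]
finger_gap: 35.2
grip_force: 95.5
```

Call:
{"api": "play_rows", "payload": {
  "motion": [
    [[0,0,0,0,6,0],[0,0,0,0,12,0],[0,0,0,0,16,0],[0,0,0,0,16,0],[0,0,0,0,16,0]]
  ]
}}

```text
time: 9.65
tool_pos: [539.6, -55.9, 241.4]
tcp_rot: [179.9, -0.1, 18.9]
ft_force: [0.5, 0.6, -4.2]
finger_gap: 34.9
grip_force: 95.5
```

```bash
python3 -c "
from h import *
tq(); go(465.5,-81.7,240.6,19)"
```

```text
ty [ 0.002 -0.044 -0.023 -0.04   0.013 -0.014] mean -0.022 Fz -4.75 [540.3 -55.  239.2] [-180.    0.   19.] t 9.9
t 9.95 [540.3 -55.  239. ] [-1.8e+02  1.0e-01  1.9e+01]
shift [-7.94  0.09 -0.15] turn [-0.   0.1  0. ]
```

The left case is quiet, so I'll put it back.

Call:
{"api": "play_rows", "payload": {
  "motion": [
    [[-3,0,0,0,0,0],[-6,0,0,0,0,0],[-8,0,0,0,0,0],[-8,0,3,0,0,0],[-8,0,7,0,0,0]]
  ]
}}

```text
time: 10.45
tool_pos: [466.4, -82.0, 171.3]
tcp_rot: [179.8, -0.3, 19.0]
ft_force: [1.4, 0.4, -6.1]
finger_gap: 35.0
grip_force: 95.4
```

Call:
{"api": "play_rows", "payload": {
  "motion": [
    [[0,0,3,0,0,0],[0,0,6,0,0,0],[0,0,8,0,0,0],[0,0,8,0,0,0],[0,0,8,0,0,0]]
  ]
}}

```text
time: 10.95
tool_pos: [464.5, -81.1, 89.5]
tcp_rot: [-180.0, 0.0, 19.0]
ft_force: [0.5, -1.1, -4.0]
finger_gap: 35.2
grip_force: 95.4
```

```bash
python3 -c "
from h import *
go(465.5,-81.7,40.6,19)"
```

```text
t 10.95 [464.5 -81.1  89.5] [-180.    0.   19.]
shift [0.08 0.09 4.89] turn [-0.  0.  0.]
```

Call:
{"api": "play_rows", "payload": {
  "motion": [
    [[0,0,1.5,0,0,0],[0,0,3,0,0,0],[0,0,4,0,0,0],[0,0,4.6,0,0,0],[0,0,5,0,0,0]]
  ]
}}

```text
time: 11.45
tool_pos: [465.6, -81.3, 40.4]
tcp_rot: [180.0, -0.1, 19.0]
ft_force: [-14.7, 6.1, 33.5]
finger_gap: 35.0
grip_force: 100.2
```

Call:
{"api": "play_rows", "payload": {
  "motion": [
    [[0,0,0,0,0,0],[0,0,0,0,0,0]]
  ]
}}

```text
time: 11.65
tool_pos: [465.5, -81.4, 40.5]
tcp_rot: [179.9, -0.1, 19.0]
ft_force: [-0.3, 0.9, 2.2]
finger_gap: 34.9
grip_force: 96.5
```

Call:
{"api": "play_rows", "payload": {
  "motion": [
    [[0,0,0,0,0,0],[0,0,0,0,0,0],[0,0,0,0,0,0],[0,0,0,0,0,0],[0,0,0,0,0,0]]
  ],
  "jaw": 1
}}

```text
time: 12.15
tool_pos: [464.4, -81.3, 39.3]
tcp_rot: [180.0, -0.0, 19.0]
ft_force: [-0.0, -1.1, -0.4]
finger_gap: 85.2
grip_force: 0.0
```

Call:
{"api": "play_rows", "payload": {
  "motion": [
    [[0,0,-2,0,0,0],[0,0,-6,0,0,0],[0,0,-9.2,0,0,0],[0,4,-9.2,0,0,0],[0,8.9,-9.2,0,0,0]]
  ]
}}

```text
time: 12.65
tool_pos: [494.9, -165.6, 133.4]
tcp_rot: [179.9, -0.2, 19.2]
ft_force: [1.1, -0.3, -0.2]
finger_gap: 85.0
grip_force: 0.0
```

Call:
{"api": "play_rows", "payload": {
  "motion": [
    [[0,0,0,0,0,0],[0,0,0,0,0,0],[0,0,0,0,0,0]]
  ]
}}

```text
time: 12.95
tool_pos: [492.8, -164.8, 130.8]
tcp_rot: [-179.9, 0.0, 19.0]
ft_force: [-0.5, 0.1, -0.1]
finger_gap: 85.7
grip_force: 0.0
```

```bash
python3 -c "
from h import *
go(497,-166,41,19)
d=cam('wrist')
for q in blobs(red(d),30):
    a=cv2.minAreaRect(q);print(a,plane(d,[a[0]],85.5).round(1))
cv2.imwrite('pics/w3.png',d['pixels'][...,::-1])
"
```

```text
t 12.95 [ 492.8 -164.8  130.8] [-179.9    0.    19. ]
shift [0.36 0.26 8.98] turn [-0.1  0.  -0. ]
((441.0, 242.0), (26.0, 66.0), 90.0) [[ 522.  -250.1   85.5]]
((127.0, 241.0), (66.0, 26.0), 0.0) [[464.5 -81.   85.5]]
((286.5, 238.0), (26.0, 65.0), 90.0) [[ 496.  -166.1   85.5]]
```

View pics/w3.png

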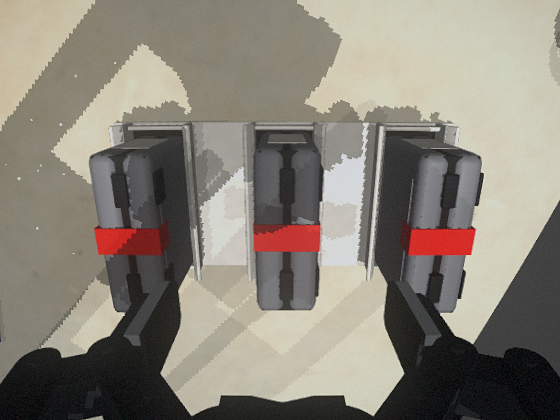

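The left band reads (464.5, -81), so that case is back home. The middle band at pixel (286,238) is below the gripper. I'll grip the middle case.

Call:
{"api": "play_rows", "payload": {
  "motion": [
    [[0.3,0.1,3,0,0,0],[0.4,0.2,6,0,0,0],[0.4,0.2,8,0,0,0],[0.4,0.2,9,0,0,0],[0.4,0.2,9,0,0,0]]
  ]
}}

```text
time: 13.5
tool_pos: [496.5, -164.7, 39.9]
tcp_rot: [-179.9, 0.1, 19.0]
ft_force: [-0.2, 0.7, -0.1]
finger_gap: 85.3
grip_force: 0.0
```

Call:
{"api": "play_rows", "payload": {
  "motion": [
    [[0,0,0,0,0,0],[0,0,0,0,0,0],[0,0,0,0,0,0],[0,0,0,0,0,0],[0,0,0,0,0,0]]
  ],
  "jaw": 0,
  "squeeze": 90
}}

```text
time: 14.0
tool_pos: [498.8, -166.4, 42.7]
tcp_rot: [179.9, -0.1, 19.0]
ft_force: [-1.3, 1.5, 5.7]
finger_gap: 35.5
grip_force: 91.8
```

Call:
{"api": "play_rows", "payload": {
  "motion": [
    [[0,0,0,0,0,0],[0,0,0,0,0,0],[0,0,0,0,0,0]]
  ]
}}

```text
time: 14.3
tool_pos: [498.8, -166.4, 42.7]
tcp_rot: [179.9, -0.1, 19.0]
ft_force: [-0.7, 1.7, 6.1]
finger_gap: 34.9
grip_force: 91.8
```

Call:
{"api": "play_rows", "payload": {
  "motion": [
    [[0,0,-2,0,0,0],[0,0,-6,0,0,0],[0,0,-11,0,0,0],[0,0,-16,0,0,0],[0,0,-20,0,0,0]]
  ]
}}

```text
time: 14.8
tool_pos: [497.7, -166.0, 244.1]
tcp_rot: [179.9, -0.1, 19.0]
ft_force: [1.0, -0.2, -4.7]
finger_gap: 35.3
grip_force: 91.3
```

Call:
{"api": "play_rows", "payload": {
  "motion": [
    [[4,0,0,0,0,0],[8,0,0,0,0,0],[8,0,0,0,0,0],[8,0,0,0,0,0],[8,0,0,0,0,0]]
  ]
}}

```text
time: 15.3
tool_pos: [572.5, -140.1, 240.5]
tcp_rot: [-180.0, 0.1, 19.0]
ft_force: [-0.4, -0.2, -5.0]
finger_gap: 35.2
grip_force: 93.4
```

```bash
python3 -c "
from h import *
tq()"
```

```text
ty [-0.038  0.072 -0.028 -0.004  0.004  0.004] mean 0.009 Fz -4.44 [ 573.  -140.3  241.7] [180.   -0.   18.9] t 15.55
```

Call:
{"api": "play_rows", "payload": {
  "motion": [
    [[-4,0,0,0,0,0],[-8,0,0,0,0,0],[-8,0,0,0,0,0],[-8,0,0,0,0,0],[-8,0,0,0,0,0]]
  ]
}}

```text
time: 16.1
tool_pos: [498.4, -166.1, 242.0]
tcp_rot: [179.9, -0.1, 19.0]
ft_force: [0.4, 0.1, -4.0]
finger_gap: 34.9
grip_force: 94.4
```

```bash
python3 -c "
from h import *
tq()"
```

```text
ty [ 0.015 -0.042 -0.047 -0.03  -0.     0.034] mean -0.017 Fz -4.88 [ 498.3 -165.7  241.3] [-180.   -0.   19.] t 16.35
```

Call:
{"api": "play_rows", "payload": {
  "motion": [
    [[4,0,0,0,0,0],[8,0,0,0,0,0],[8,0,0,0,0,0],[8,0,0,0,0,0],[8,0,0,0,0,0]]
  ]
}}

```text
time: 16.9
tool_pos: [573.0, -140.0, 241.1]
tcp_rot: [-180.0, 0.0, 19.0]
ft_force: [-0.8, -0.5, -5.6]
finger_gap: 34.9
grip_force: 94.4
```

```bash
python3 -c "
from h import *
tq()"
```

```text
ty [-0.011  0.041 -0.051  0.026  0.017  0.011] mean 0.009 Fz -5.07 [ 573.1 -140.3  241.9] [180.   -0.   18.9] t 17.15
```

Call:
{"api": "play_rows", "payload": {
  "motion": [
    [[0,0,0,0,8.5,0],[0,0,0,0,16,0],[0,0,0,0,16,0],[0,0,0,0,16,0],[0,0,0,0,16,0]]
  ]
}}

```text
time: 17.7
tool_pos: [574.3, -140.4, 243.0]
tcp_rot: [179.9, -16.0, 19.0]
ft_force: [0.0, -0.6, -4.9]
finger_gap: 34.6
grip_force: 94.6
```

Call:
{"api": "play_rows", "payload": {
  "motion": [
    [[0,0,0,0,-6,0],[0,0,0,0,-12,0],[0,0,0,0,-16,0],[0,0,0,0,-16,0],[0,0,0,0,-16,0]]
  ]
}}

```text
time: 18.2
tool_pos: [574.9, -139.3, 241.5]
tcp_rot: [180.0, -0.1, 19.1]
ft_force: [0.5, 0.4, -5.3]
finger_gap: 34.9
grip_force: 94.5
```

```bash
python3 -c "
from h import *
tq()"
```

```text
ty [-0.029  0.04   0.034  0.012 -0.011  0.096] mean 0.034 Fz -5.11 [ 573.2 -140.3  241.7] [ 1.80e+02 -1.00e-01  1.89e+01] t 18.45
```

Call:
{"api": "play_rows", "payload": {
  "motion": [
    [[0,0,0,0,-8.5,0],[0,0,0,0,-16,0],[0,0,0,0,-16,0],[0,0,0,0,-16,0],[0,0,0,0,-16,0]]
  ]
}}

```text
time: 19.0
tool_pos: [573.6, -140.4, 242.5]
tcp_rot: [179.9, 15.8, 18.9]
ft_force: [-0.6, 0.4, -4.0]
finger_gap: 34.8
grip_force: 94.6
```

Call:
{"api": "play_rows", "payload": {
  "motion": [
    [[0,0,0,0,6,0],[0,0,0,0,12,0],[0,0,0,0,16,0],[0,0,0,0,16,0],[0,0,0,0,16,0]]
  ]
}}

```text
time: 19.5
tool_pos: [572.8, -140.8, 243.4]
tcp_rot: [179.9, -0.1, 18.9]
ft_force: [0.3, -0.4, -4.1]
finger_gap: 35.5
grip_force: 94.5
```

```bash
python3 -c "
from h import *
tq(); go(498.8,-166.4,242.7,19)"
```

```text
ty [-0.066 -0.014 -0.039 -0.038  0.021  0.002] mean -0.014 Fz -4.67 [ 573.7 -139.7  241.2] [-180.    0.   19.] t 19.75
t 19.8 [ 573.7 -139.7  241. ] [-180.    0.   19.]
shift [-7.95  0.09 -0.17] turn [-0.  0.  0.]
```

The middle case is quiet as well, so back it goes.

Call:
{"api": "play_rows", "payload": {
  "motion": [
    [[-3,0,0,0,0,0],[-6,0,0,0,0,0],[-8,0,0,0,0,0],[-8,0,3,0,0,0],[-8,0,7,0,0,0]]
  ]
}}

```text
time: 20.3
tool_pos: [499.7, -167.1, 173.5]
tcp_rot: [179.7, -0.3, 19.0]
ft_force: [1.8, -1.2, -4.8]
finger_gap: 35.2
grip_force: 94.8
```

Call:
{"api": "play_rows", "payload": {
  "motion": [
    [[0,0,3,0,0,0],[0,0,6,0,0,0],[0,0,8,0,0,0],[0,0,8,0,0,0],[0,0,8,0,0,0]]
  ]
}}

```text
time: 20.8
tool_pos: [497.9, -165.8, 91.4]
tcp_rot: [-180.0, 0.0, 19.0]
ft_force: [-0.3, -0.7, -3.9]
finger_gap: 34.8
grip_force: 94.8
```

```bash
python3 -c "
from h import *
go(498.8,-166.4,42.7,19)"
```

```text
t 20.8 [ 497.9 -165.8   91.4] [-180.    0.   19.]
shift [0.07 0.09 4.87] turn [-0.  0.  0.]
```

Call:
{"api": "play_rows", "payload": {
  "motion": [
    [[0,0,1.5,0,0,0],[0,0,3,0,0,0],[0,0,4,0,0,0],[0,0,4.6,0,0,0],[0,0,5,0,0,0]]
  ]
}}

```text
time: 21.3
tool_pos: [497.7, -166.3, 42.4]
tcp_rot: [-180.0, 0.0, 19.0]
ft_force: [-17.4, 4.8, 41.0]
finger_gap: 35.2
grip_force: 101.0
```

Call:
{"api": "play_rows", "payload": {
  "motion": [
    [[0,0,0,0,0,0],[0,0,0,0,0,0]]
  ]
}}

```text
time: 21.5
tool_pos: [498.0, -166.3, 42.6]
tcp_rot: [180.0, -0.0, 19.0]
ft_force: [-6.0, 1.5, 8.6]
finger_gap: 35.0
grip_force: 97.1
```

Call:
{"api": "play_rows", "payload": {
  "motion": [
    [[0,0,0,0,0,0],[0,0,0,0,0,0],[0,0,0,0,0,0],[0,0,0,0,0,0],[0,0,0,0,0,0]]
  ],
  "jaw": 1
}}

```text
time: 22.0
tool_pos: [497.8, -166.0, 41.3]
tcp_rot: [180.0, -0.0, 19.0]
ft_force: [-0.3, -0.3, -0.8]
finger_gap: 85.4
grip_force: 0.0
```

Call:
{"api": "play_rows", "payload": {
  "motion": [
    [[0,0,-2,0,0,0],[0,0,-6,0,0,0],[0,0,-9.2,0,0,0],[0,4,-9.2,0,0,0],[0,8.9,-9.2,0,0,0]]
  ]
}}

```text
time: 22.5
tool_pos: [528.4, -250.3, 135.7]
tcp_rot: [179.8, -0.2, 19.1]
ft_force: [1.1, 1.0, -0.7]
finger_gap: 85.6
grip_force: 0.0
```

Call:
{"api": "play_rows", "payload": {
  "motion": [
    [[0,0,0,0,0,0],[0,0,0,0,0,0],[0,0,0,0,0,0],[0,0,0,0,0,0]]
  ]
}}

```text
time: 22.9
tool_pos: [526.5, -249.1, 133.2]
tcp_rot: [-180.0, 0.0, 19.0]
ft_force: [-0.6, -0.0, 0.7]
finger_gap: 85.6
grip_force: 0.0
```

```bash
python3 -c "
from h import *
go(524,-249.5,42,19)
d=cam('wrist')
for q in blobs(red(d),30):
    a=cv2.minAreaRect(q);print(a,plane(d,[a[0]],85.5).round(1))
"
```

```text
t 22.9 [ 526.5 -249.1  133.2] [-180.    0.   19.]
shift [-0.25 -0.04  9.12] turn [-0.  0.  0.]
((281.5, 247.5), (25.0, 65.0), 90.0) [[ 522.2 -250.1   85.5]]
((7.5, 245.5), (23.0, 15.0), 90.0) [[469.1 -95.3  85.5]]
((106.0, 239.0), (16.0, 18.0), 90.0) [[ 493.9 -152.7   85.5]]
```

Call:
{"api": "play_rows", "payload": {
  "motion": [
    [[-0.1,0,3,0,0,0],[-0.1,0,6,0,0,0],[-0.1,0,8,0,0,0],[-0.1,0,9.1,0,0,0],[-0.1,0,9.1,0,0,0]]
  ]
}}

```text
time: 23.45
tool_pos: [524.6, -249.3, 40.7]
tcp_rot: [-179.9, 0.1, 19.0]
ft_force: [-0.8, 0.6, 0.4]
finger_gap: 85.3
grip_force: 0.0
```

Call:
{"api": "play_rows", "payload": {
  "motion": [
    [[0,0,0,0,0,0],[0,0,0,0,0,0],[0,0,0,0,0,0],[0,0,0,0,0,0],[0,0,0,0,0,0]]
  ],
  "jaw": 0,
  "squeeze": 90
}}

```text
time: 23.95
tool_pos: [526.7, -250.9, 43.8]
tcp_rot: [179.9, -0.1, 19.0]
ft_force: [-0.3, 1.1, 5.5]
finger_gap: 35.4
grip_force: 91.9
```

Call:
{"api": "play_rows", "payload": {
  "motion": [
    [[0,0,0,0,0,0],[0,0,0,0,0,0],[0,0,0,0,0,0]]
  ]
}}

```text
time: 24.25
tool_pos: [526.7, -250.8, 43.7]
tcp_rot: [179.9, -0.1, 19.0]
ft_force: [-1.2, 2.0, 4.5]
finger_gap: 35.6
grip_force: 91.9
```

Call:
{"api": "play_rows", "payload": {
  "motion": [
    [[0,0,-2,0,0,0],[0,0,-6,0,0,0],[0,0,-11,0,0,0],[0,0,-16,0,0,0],[0,0,-20,0,0,0]]
  ]
}}

```text
time: 24.75
tool_pos: [525.8, -250.5, 245.1]
tcp_rot: [179.9, -0.1, 19.0]
ft_force: [0.5, -0.8, -5.1]
finger_gap: 35.0
grip_force: 91.2
```

Call:
{"api": "play_rows", "payload": {
  "motion": [
    [[4,0,0,0,0,0],[8,0,0,0,0,0],[8,0,0,0,0,0],[8,0,0,0,0,0],[8,0,0,0,0,0]]
  ]
}}

```text
time: 25.25
tool_pos: [600.5, -224.5, 241.4]
tcp_rot: [-179.9, 0.1, 19.0]
ft_force: [-0.3, 0.1, -5.4]
finger_gap: 35.3
grip_force: 94.0
```

```bash
python3 -c "
from h import *
tq()"
```

```text
ty [0.071 0.058 0.075 0.033 0.032 0.112] mean 0.062 Fz -5.02 [ 600.9 -224.9  242.7] [180.   -0.   18.9] t 25.5
```

Call:
{"api": "play_rows", "payload": {
  "motion": [
    [[-4,0,0,0,0,0],[-8,0,0,0,0,0],[-8,0,0,0,0,0],[-8,0,0,0,0,0],[-8,0,0,0,0,0]]
  ]
}}

```text
time: 26.05
tool_pos: [526.4, -250.5, 243.0]
tcp_rot: [179.9, -0.1, 19.0]
ft_force: [0.6, 0.3, -5.5]
finger_gap: 35.0
grip_force: 94.2
```

```bash
python3 -c "
from h import *
tq()"
```

```text
ty [-0.068 -0.076 -0.067 -0.092 -0.088 -0.053] mean -0.075 Fz -4.92 [ 526.4 -250.2  242.3] [180.  -0.  19.] t 26.3
```

Call:
{"api": "play_rows", "payload": {
  "motion": [
    [[4,0,0,0,0,0],[8,0,0,0,0,0],[8,0,0,0,0,0],[8,0,0,0,0,0],[8,0,0,0,0,0]]
  ]
}}

```text
time: 26.85
tool_pos: [601.1, -224.5, 242.1]
tcp_rot: [-180.0, 0.0, 19.0]
ft_force: [-1.2, 0.2, -4.8]
finger_gap: 35.0
grip_force: 94.3
```

```bash
python3 -c "
from h import *
tq()"
```

```text
ty [ 0.035 -0.005  0.078  0.078  0.01   0.077] mean 0.048 Fz -4.64 [ 601.  -224.9  242.8] [180.   -0.   18.9] t 27.1
```

The right case rattles: the moment goes +0.06, then -0.075, then +0.05. I'll give it one more stroke pair, then present it.

Call:
{"api": "play_rows", "payload": {
  "motion": [
    [[-4,0,0,0,0,0],[-8,0,0,0,0,0],[-8,0,0,0,0,0],[-8,0,0,0,0,0],[-8,0,0,0,0,0]]
  ]
}}

```text
time: 27.65
tool_pos: [526.4, -250.5, 243.0]
tcp_rot: [179.9, -0.1, 19.0]
ft_force: [-0.7, -0.0, -5.1]
finger_gap: 35.1
grip_force: 94.5
```

Call:
{"api": "play_rows", "payload": {
  "motion": [
    [[4,0,0,0,0,0],[8,0,0,0,0,0],[8,0,0,0,0,0],[8,0,0,0,0,0],[8,0,0,0,0,0]]
  ]
}}

```text
time: 28.15
tool_pos: [601.5, -224.3, 242.2]
tcp_rot: [180.0, 0.0, 19.0]
ft_force: [-0.6, -0.7, -4.6]
finger_gap: 35.1
grip_force: 94.5
```

Call:
{"api": "play_rows", "payload": {
  "motion": [
    [[1.5,0,-0.5,0,0,0],[3,0,-1,0,0,0],[4.5,0,-1,0,0,0],[6,0,-1,0,0,0],[6,0,-1,0,0,0]]
  ]
}}

```text
time: 28.65
tool_pos: [658.8, -204.7, 252.7]
tcp_rot: [180.0, -0.1, 19.0]
ft_force: [-0.1, 0.7, -4.5]
finger_gap: 35.0
grip_force: 94.5
```

Call:
{"api": "play_rows", "payload": {
  "motion": [
    [[0,0,0,0,0,0],[0,0,0,0,0,0],[0,0,0,0,0,0],[0,0,0,0,0,0],[0,0,0,0,0,0]]
  ]
}}

```text
time: 29.15
tool_pos: [657.9, -205.2, 252.4]
tcp_rot: [180.0, -0.0, 19.0]
ft_force: [-0.1, -0.1, -5.4]
finger_gap: 35.2
grip_force: 94.5
```

```bash
python3 -c "
from h import *
tq()
d=cam('top');m=red(d)
for q in blobs(m,8):
    a=cv2.minAreaRect(q);print(a,plane(d,[a[0]],85.5).round(1))
d2=cam('scene')
for q in blobs(red(d2),8):
    a=cv2.minAreaRect(q);print(a,plane(d2,[a[0]],85.5).round(1))
cv2.imwrite('pics/end.png',np.hstack([d['pixels'][90:330,170:470],d2['pixels'][60:300,180:480]])[...,::-1])"
```

```text
ty [ 0.021  0.099 -0.053  0.016  0.029  0.048] mean 0.028 Fz -4.83 [ 658.1 -204.9  252.3] [-180.    0.   19.] t 29.4
((169.40000915527344, 405.2000427246094), (14.546475410461426, 10.119288444519043), 71.56504821777344) [[507.  441.5  85.5]]
((175.3918914794922, 394.8513488769531), (13.717222213745117, 10.229792594909668), 35.53767776489258) [[508.1 421.5  85.5]]
((185.5, 378.5), (11.0, 11.0), 90.0) [[508.8 388.6  85.5]]
((103.30487823486328, 258.256103515625), (4.52903938293457, 28.57979965209961), 51.34019470214844) [[824.5 250.3  85.5]]
((314.5, 211.5), (11.0, 7.0), 90.0) [[462.8 -83.5  85.5]]
((315.6341552734375, 185.7926788330078), (6.294597625732422, 10.270133018493652), 6.34019136428833) [[ 494.8 -166.2   85.5]]
((171.75, 153.25), (9.803059577941895, 5.0596442222595215), 18.43494987487793) [[ 901.8 -112.1   85.5]]
```

View pics/end.png

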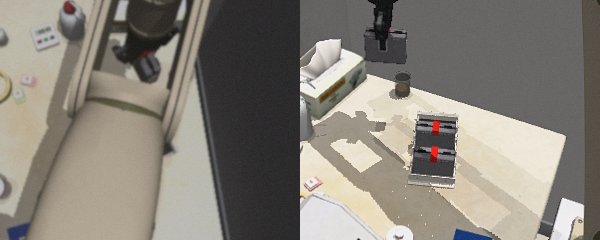

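The end picture shows the left and middle cases standing in their channels, with bands at crop pixels (435,155) and (437,128). The right case is held upright beyond the empty channel, and the beaker at (403,85) is undisturbed.

```bash
python3 -c "
from bench import job
print(job.hand_in())"
```

```text
the job is handed in; nothing more can be done
None
```

I handed the job in with the rattling right case held upright and still beyond the far side of the rack, its underside about 21 cm above the bench; the quiet left and middle cases are back in their own channels, and no verdict was returned.

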